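# Hang the vial holder in the slatted board

## Task

Hang the blue vial holder in the upper groove of the slatted board on the stand: tip its front up, work its lip into the groove, then swing the front down until the holder hangs level with its back plate flat against the board. The board may be clamped a little higher or lower on its posts than measured, so feel for the groove and do not force it; leave the other things on the bench where they are.

Things in the scene. Friction and masses are not known exactly. Their poses are not given: they have to be found in the camera images.
- stand: Fixed stand: grey foot plate (x -10 to +100 mm, 250 wide, 12 thick), two steel posts (at x 42, y +-85, up to z 183 mm) carrying an aluminium slatted board 248 mm wide. Origin: on the bench below the middle of the board's front face, which is the plane x = 0; x points into the board, away from the side where things hang; z up. The front sheet (slats) is 3 mm thick with two level grooves.
- groove_nominal (a point): Middle of the front edge of the UPPER groove's floor, if the board stood at its nominal height (165 mm above the bench); stand's axes. The board is clamped anywhere up to 11 mm higher or lower, and this is NOT in any measured pose: feel for it. The groove opening is 14 mm high; the hollow behind the sheet reaches back to x = 25 mm, only to 22 mm above and 13 mm below the groove's floor.
- board_top (a point): Middle of the top front edge of the board at nominal height (196 mm; moves with the hidden height as the groove does). From the upper groove's floor, measured up: upper slat +14 to +31 mm, middle slat -30 to 0, lower groove -44 to -30, lower slat -75 to -44 mm.
- holder: Loose blue sheet-metal holder with a white two-hole vial block in front, 0.11 to 0.21 kg, standing upright on the bench. Origin: middle of the lower rear edge of its back plate; x points backwards (into the board when hung), z up. Plate: x -4 to 0, 56 mm wide, z 0 to 63. Floor plate 3 mm thick, 56 wide, x -58 to -2. White block: x -89 to -55, 66 wide, z 0 to 22 mm.
- rib_grip (a point): Good grip point on the holder's middle rib (x -36, z 50 mm of the holder). Rib: 12 mm thick in y, x -55 to -4, z 0 to 60 mm, free on both sides. Fingers close along y; with the hand leaning back 12 degrees over the white block (fingertips pointing down and a little forward to the plate) it stays clear of the board when the holder is tipped front up.
- lip (a point): Top of the holder's upturned lip, mid-width, mid-thickness (x 6.5, z 78 mm). The hook is 40 mm wide: level tongue x 0 to 8, z 60 to 63, ending in the lip x 5 to 8, z 60 to 78. Tipped front up about 36 degrees the lip leans into the board and can enter the groove along its own direction. Hung: tongue on the groove's floor, lip behind the upper slat, plate against the board; 2 mm play in x.
- tape: Bystander: roll of cream label tape lying flat, 88 mm across, 18 mm high. Origin under its centre.
- marker: Bystander: black marker lying on the bench, 130 x 17 mm. Origin under its middle.
- beaker: Bystander: clear beaker, 54 mm across, 66 mm high. Origin under its centre.
- dish: Bystander: clear shallow dish with lid, 64 mm across, 13 mm high. Origin under its centre.
- bottle_blue: Bystander: white bottle with a blue cap, 43 mm across, 99 mm high. Origin under its centre.
- calc: Bystander: dark pocket calculator, 118 x 72 x 14 mm. Origin under its centre.

How it is judged:
On the way:
1. the lip is behind the upper slat while the holder is still tipped front up by more than 9 degrees (x of lip in the frame of stand between 0.005 and 0.025 m and z of lip in the frame of stand between 0.155 and 0.205 m and angle between holder's own z axis and vertical above 0.157 rad), for 0.1 s.
At the end, for the whole second after the job is handed in: The holder hangs from the board alone, at rest, within 0.10 rad of upright and 0.12 rad of square to the board; the lip's top is 3 to 12 mm behind the board's front face, 165 to 200 mm above the bench, within 110 mm of the board's middle (angle between holder's own z axis and vertical below 0.1 rad and angle between the x axis of holder and the x axis of stand, either way round below 0.12 rad and x of lip in the frame of stand between 0.003 and 0.012 m and z of lip in the frame of stand between 0.165 and 0.2 m and y of lip in the frame of stand between -0.11 and 0.11 m and contact force between holder and stand above 0.5 N and linear speed of holder below 0.02 m/s); the robot touches nothing.
It fails at once if the holder is forced against the stand or board with more than 30 N (contact force between holder and stand above 30 N).
It fails at once if the robot itself pushes the stand or board with more than 20 N (contact force between the arm and stand above 20 N).
It fails at once if a bystander is moved more than 30 mm (distance of any of tape, marker, beaker, dish, bottle_blue, calc from where it was at the start of the episode above 0.03 m).
It also fails if it takes over 54 s, if anything falls off the work surface, if the arm or the gripper's body presses on something with over 40 N, if the wrist force passes 120 N, or if a joint passes its speed limit or range.

## Robot

A 7-joint arm with a two-finger parallel gripper is mounted at the origin on a cart in front of the work surface, level with it; the furniture and walls round the work are solid. World frame = base frame: x ahead of the robot, y to its left, z up, the work surface at z = 0. Lengths are in m, angles in rad, forces in N, time in s.
With the tool pointing down it reaches from about 0.35 to 0.9 m from the base axis. Payload 8.1 kg.
Tool frame: the origin (TCP) lies on the mounting face of the last link; the fingertips stand 178 mm ahead of it and the grasp point (between the pads) lies 159 mm ahead of it; z points along the fingers, y is the line along which they close (so a half turn about z gives the same grasp; the last joint's range is limited). The gripper opens to 92 mm and grips with 3 to 60 N. Pads are 19 mm wide; open, the fingers measure 130 mm over their backs; the gripper's body (75 mm by 190 mm) begins 47 mm behind the grasp point.
Start: joints at [1.125, 0.434, 0.025, 1.573, -0.012, 1.134, -0.075], TCP at [0.21, -0.589, 0.405] pointing down, gripper open.
Joint ranges: [-2.62, 2.62], [-0.44, 2.09], [-1.27, 1.32], [0.08, 2.57], [-1.32, 4.46], [0.12, 2], [-2.74, 2.74]. Speed limits (rad/s): [2.22, 2.22, 3.01, 3.01, 3.14, 3.14, 3.14].

## Interface

Orientations are given as a unit quaternion [w, x, y, z].
In Python, from bench import ctrl, probe_bus, grab_frame, camera_info gives the robot as it stands (ctrl), with the cameras as plain functions and the readings (probe_bus). Calls block until the motion is done:
- ctrl.reach(position, orientation): joint-space move of the TCP to a pose.
- ctrl.move_straight(position, rot=None, max_speed=0.15, force_limit=None): straight line of the TCP; rot=None keeps the orientation; max_speed is the mean speed in m/s. With force_limit (N) it stops when the force on the tool has changed by that much, and returns True; else False.
- ctrl.movej(angles): joint-space move.
- ctrl.gripper_to(opening): finger opening in m; the grip force is fixed at half the most; returns when the fingers have stopped.
- ctrl.dwell(seconds).
- ctrl.inverse_kinematics(position, orientation): joint angles nearest the present ones, or None.
- grab_frame(name): name is "side" or "top"; returns the picture (400x640x3 uint8, red, green, blue); there is no depth.
- camera_info(name): a dict with "fx", "fy", "cx", "cy" (pixels), "k1" (the pictures are not rectified: a ray, as slopes to the right and down, at radius r is drawn at 1 + k1 r^2 times it, then the intrinsics apply), "world_to_cam" (4x4, takes a point from world to camera coordinates). Camera axes: x right, y up, looking along -z (the intrinsics and any distortion apply to the point x, -y, -z); pixel columns grow to the right and rows downward; lengths in m; the calibration is good to about 2 mm. A picture is of the moment at which its call begins. camera_info takes no time and is no camera call.
A pose or a line that the arm cannot do raises ctrl.Unreachable and nothing moves.
- ctrl.sign_off(): hands the job in; it is judged then, once.
Readings, each from a call of its own:
- probe_bus.read_clock(): time.
- probe_bus.read_joint_positions(): joint angles.
- probe_bus.read_joint_velocities(): joint speeds.
- probe_bus.read_tau(): joint torques, N m.
- probe_bus.read_eef_pos(): TCP position.
- probe_bus.read_orientation(): TCP orientation.
- probe_bus.read_ft_force(): force on the tool from outside, world axes, zero at the start.
- probe_bus.read_wrist_torque(): the same for the moment, N m.
- probe_bus.read_finger_gap(): finger opening in m.
- probe_bus.read_grip_force(): force on a finger pad.
Only numpy, scipy, OpenCV 4.12 (cv2) and the standard library are available. Lean on these libraries where they do the work, as an engineer would, in place of code of your own. Each camera call takes 0.05 s, during which the arm holds its last target. There are 200 camera calls.

## Working session

There is one attempt and no reset: what is moved stays moved. The work goes in short steps, each a Python script; the robot and the scene stay as the last script left them, time stands still between calls to the robot, and variables do not carry over. Pictures are saved under pics/ and viewed, at most 10 in all, crops included, and the job is handed in when it is done.

```bash
mkdir -p pics; ls; python3 - <<'E'
from bench import ctrl, probe_bus, grab_frame, camera_info
import cv2,numpy as np
for n in("side","top"):
    f=grab_frame(n); cv2.imwrite(f"pics/{n}0.png",f[:,:,::-1]); c=camera_info(n)
    print(n,{k:np.round(v,4).tolist() for k,v in c.items()}, -np.array(c["world_to_cam"])[:3,:3].T@np.array(c["world_to_cam"])[:3,3])
print(probe_bus.read_clock(),probe_bus.read_orientation(),probe_bus.read_finger_gap())
E
```

```text
bench.py
pics
side {'fx': 439.3086, 'fy': 439.3086, 'cx': 320.878, 'cy': 197.8303, 'k1': -0.0114, 'world_to_cam': [[-0.9682, -0.2501, -0.0087, 0.5411], [0.0901, -0.3804, 0.9204, -0.1938], [-0.2335, 0.8903, 0.3909, -1.0035], [0.0, 0.0, 0.0, 1.0]]} [0.30702542 0.95510565 0.57524484]
top {'fx': 432.8188, 'fy': 432.8188, 'cx': 314.6788, 'cy': 198.7387, 'k1': -0.0179, 'world_to_cam': [[-0.0161, -0.9995, -0.0258, 0.0054], [0.9911, -0.0194, 0.1317, -0.5826], [-0.1322, -0.0235, 0.9909, -1.3612], [0.0, 0.0, 0.0, 1.0]]} [ 0.3975542  -0.03781122  1.42573199]
0.1 [-7.01993347e-04  9.85351607e-01  1.70533542e-01 -1.69780148e-04] 0.0918528505012212
```

View pics/side0.png

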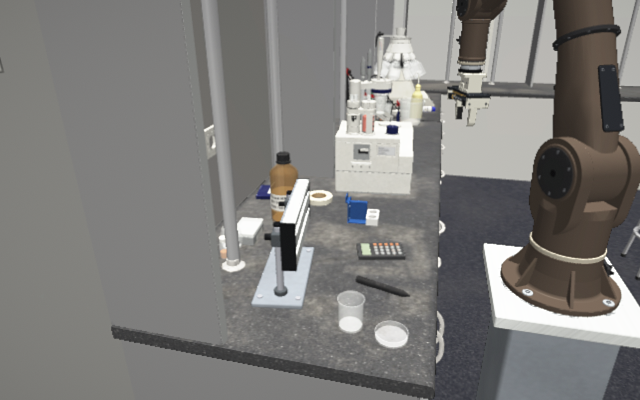

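View pics/top0.png

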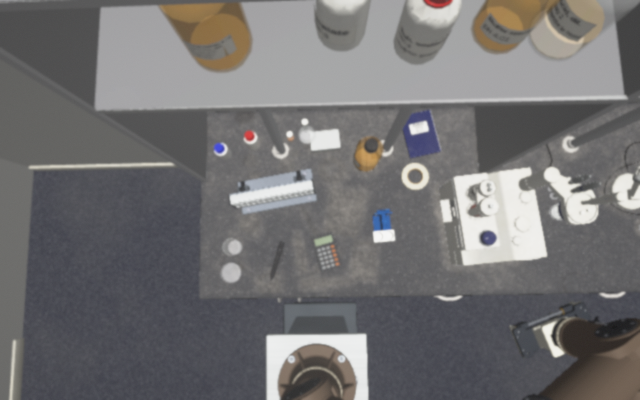

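The side view shows the board at about (295,220) and the holder at about (358,211). In the top view the board is at about (272,192) and the holder at about (383,226). I'll enlarge both.

```bash
cat > h.py <<'E'
import numpy as np,cv2
from bench import ctrl, probe_bus, grab_frame, camera_info
from scipy.spatial.transform import Rotation as R
def cam(n):
    c=camera_info(n);T=np.array(c["world_to_cam"]);return c,T[:3,:3],-T[:3,:3].T@T[:3,3]
def ray(n,px):
    c,Rm,o=cam(n);d=np.array([(px[0]-c["cx"])/c["fx"],(px[1]-c["cy"])/c["fy"]]);s=d.copy()
    for _ in range(5): s=d/(1+c["k1"]*(s@s))
    v=Rm.T@np.array([s[0],-s[1],-1]);return o,v/np.linalg.norm(v)
def onz(n,px,z):
    o,v=ray(n,px);return o+v*(z-o[2])/v[2]
def tri(ps,pt):
    o,v=ray("side",ps);p,w=ray("top",pt)
    s=np.linalg.lstsq(np.c_[v,-w],p-o,rcond=None)[0];a,b=o+v*s[0],p+w*s[1]
    return (a+b)/2,np.linalg.norm(a-b)
def proj(n,P):
    c,Rm,o=cam(n);q=Rm@(np.array(P)-o);s=np.array([q[0],-q[1]])/-q[2];s=s*(1+c["k1"]*(s@s))
    return np.array([c["fx"]*s[0]+c["cx"],c["fy"]*s[1]+c["cy"]])
E
python3 - <<'E'
import cv2
t=cv2.imread("pics/top0.png");s=cv2.imread("pics/side0.png")
cv2.imwrite("pics/t1.png",cv2.resize(t[160:280,220:400],None,fx=4.4,fy=4.4,interpolation=cv2.INTER_CUBIC))
cv2.imwrite("pics/s1.png",cv2.resize(s[170:310,245:415],None,fx=4.2,fy=4.2,interpolation=cv2.INTER_CUBIC))
E
```

```text
(no output)
```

View pics/t1.png

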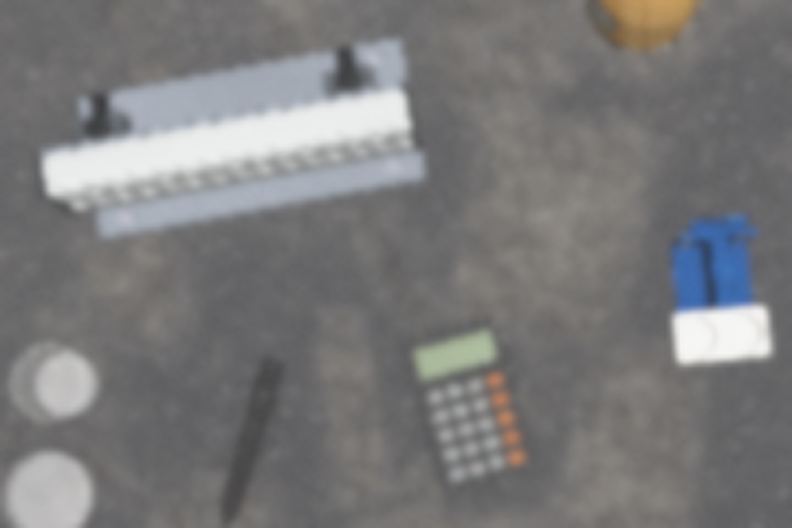

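View pics/s1.png

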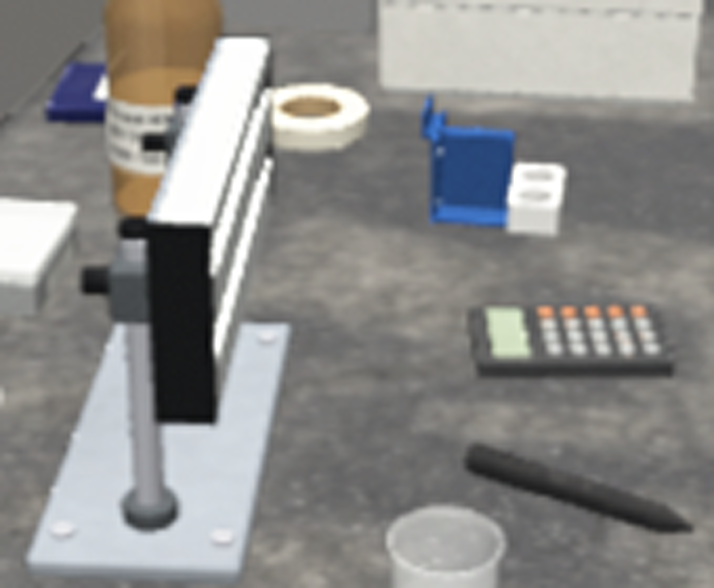

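The top crop shows the foot-plate corners at crop pixels (98,240), (425,182), (402,40) and (80,97), and the block top at (672,318) to (772,355). The side crop shows the board's top front edge running from (212,226) to (270,38). In the side view the holder's lip points left, toward the board.

```bash
python3 - <<'E'
from h import *
np.set_printoptions(precision=4,suppress=True)
T=lambda x,y:(x/4.4+220-.39,y/4.4+160-.39); S=lambda x,y:(x/4.2+245-.38,y/4.2+170-.38)
print("foot top",[onz("top",T(*p),.012) for p in[(98,240),(425,182),(402,40),(80,97)]])
print("foot side",[onz("side",S(*p),.012) for p in[(240,572),(290,325),(32,566)]])
print("board top near",tri(S(212,226),T(47,197)),"far",tri(S(270,38),T(411,132)))
print("board front only side, z-plane",[onz("side",S(*p),.196) for p in[(212,226),(270,38)]],[onz("top",T(*p),.196) for p in[(47,197),(411,132)]])
bt=[(672,318),(768,306),(772,355),(676,365)]
print("block top",[onz("top",T(*p),.022) for p in bt])
print("block tri",[tri(S(*a),T(*b)) for a,b in [((508,200),bt[0]),((515,164),bt[1]),((566,166),bt[2]),((561,204),bt[3])]])
for n,sl in(("top",(slice(160,280),slice(220,400))),("side",(slice(170,310),slice(245,415)))):
    im=cv2.imread(f"pics/{n}0.png");h=cv2.cvtColor(im,cv2.COLOR_BGR2HSV)
    m=cv2.inRange(h,(100,150,60),(125,255,255));w=cv2.inRange(h,(0,0,185),(180,40,255))
    k=np.zeros_like(m);k[sl]=1
    for nm,q in(("blue",m*k),("white",w*k)):
        for c in cv2.findContours(q,0,2)[0]:
            if cv2.contourArea(c)>25: print(n,nm,cv2.boundingRect(c),cv2.minAreaRect(c),cv2.contourArea(c))
E
```

```text
foot top [array([0.5396, 0.2365, 0.012 ]), array([ 0.5786, -0.0092,  0.012 ]), array([0.6872, 0.0064, 0.012 ]), array([0.6485, 0.2509, 0.012 ])]
foot side [array([0.5385, 0.2375, 0.012 ]), array([ 0.58  , -0.0073,  0.012 ]), array([0.6406, 0.2578, 0.012 ])]
board top near (array([0.5488, 0.2335, 0.1999]), np.float64(0.0013851107143355334)) far (array([ 0.5878, -0.0044,  0.2016]), np.float64(0.0009649230333092195))
board front only side, z-plane [array([0.5505, 0.2261, 0.196 ]), array([ 0.5925, -0.0189,  0.196 ])] [array([0.5499, 0.2345, 0.196 ]), array([ 0.5882, -0.0043,  0.196 ])]
block top [array([ 0.4732, -0.1891,  0.022 ]), array([ 0.4807, -0.2597,  0.022 ]), array([ 0.4448, -0.2612,  0.022 ]), array([ 0.4388, -0.1909,  0.022 ])]
block tri [(array([ 0.4734, -0.1887,  0.0251]), np.float64(0.0007264463545876748)), (array([ 0.4804, -0.26  ,  0.0202]), np.float64(0.0008842489507714355)), (array([ 0.444 , -0.2613,  0.0219]), np.float64(0.0017350309441114846)), (array([ 0.438 , -0.1906,  0.0252]), np.float64(0.001311466128135433))]
top blue (374, 216, 7, 13) ((376.6890563964844, 222.20
[... 1158 characters left out ...]
86426) 1688.0
side white (361, 244, 10, 11) ((365.55389404296875, 248.9307861328125), (10.915057182312012, 8.062257766723633), 82.87498474121094) 68.5
side white (245, 217, 18, 21) ((253.5, 227.0), (20.0, 17.0), 90.0) 243.0
side white (366, 209, 14, 17) ((371.9923400878906, 216.56155395507812), (12.527507781982422, 16.248550415039062), 7.125016689300537) 169.5
side white (296, 208, 14, 47) ((301.82305908203125, 230.8153839111328), (2.7188796997070312, 47.799652099609375), 15.255118370056152) 78.5
side white (273, 179, 60, 56) ((301.0000305175781, 202.00001525878906), (38.18376159667969, 55.154327392578125), 45.0) 933.0
side white (336, 170, 76, 24) ((373.5, 181.5), (23.0, 75.0), 90.0) 1571.5
```

```bash
cat >> h.py <<'E'
LEAN=np.radians(15)
H0=np.array([0.5311,-0.2189,0.0]);HY=np.radians(5.0)      # holder on bench
S0=np.array([0.569,0.1145,0.0]);SY=np.radians(9.1)        # stand
a=np.array([np.sin(LEAN),0,-np.cos(LEAN)]);y=np.array([0,-1.,0])
GR=np.c_[np.cross(y,a),y,a]; GP=np.array([-.036,0,.050])-.159*a   # tool in holder frame
def quat(M): q=R.from_matrix(M).as_quat();return [q[3],q[0],q[1],q[2]]
def tcp(p,yaw,phi):   # holder origin p, front-up tip phi -> tool pose
    M=R.from_euler("ZY",[yaw,phi]).as_matrix();return np.array(p)+M@GP,quat(M@GR)
def hang(lx,lz,phi,sy=-.02,pt=(.0065,.078)):  # holder point pt at stand x,z -> tool pose
    M=R.from_euler("Y",phi).as_matrix();o=np.array([lx,sy,lz])-M@np.array([pt[0],0,pt[1]])
    return tcp(S0+R.from_euler("Z",SY).as_matrix()@o,SY,phi)
E
python3 - <<'E'
from h import *
np.set_printoptions(precision=3,suppress=True)
M=R.from_euler("Z",HY).as_matrix()
for n,p in [("lip",(.0065,0,.078)),("lipL",(.0065,.02,.078)),("plate bot L",(0,.028,0)),("plate top L",(-.002,.028,.063)),("plate bot R",(0,-.028,0)),("block FL",(-.089,.033,.022)),("block BR",(-.055,-.033,.022))]:
    P=H0+M@np.array(p);s=proj("side",P);t=proj("top",P)
    print(n,"sidecrop",(s-[245,170]+.38)*4.2,"topcrop",(t-[220,160]+.39)*4.4)
for z in(.5,.7,.9): print("shelf edge",onz("top",(320,105),z))
print("machine corner",[onz("top",q,.16) for q in((445,180),(455,262),(540,262))])
for nm,(p,q) in (("grasp",tcp(H0,HY,0)),("pre",tcp(H0+[0,0,.12],HY,0)),("tip out",hang(-.03,.18,np.radians(36))),("in",hang(.01,.189,np.radians(36))),("hung",hang(.0065,.188,0))):
    print(nm,p,q,ctrl.inverse_kinematics(p,q))
E
```

```text
lip sidecrop [426.739 104.914] topcrop [718.642 221.926]
lipL sidecrop [423.484 115.919] topcrop [690.571 224.901]
plate bot L sidecrop [429.917 223.009] topcrop [668.944 245.466]
plate top L sidecrop [434.139 141.123] topcrop [678.479 240.   ]
plate bot R sidecrop [438.418 189.417] topcrop [743.337 237.586]
block FL sidecrop [558.246 205.92 ] topcrop [679.926 363.855]
block BR sidecrop [515.348 163.728] topcrop [763.821 308.142]
shelf edge [ 0.731 -0.031  0.5  ]
shelf edge [ 0.659 -0.033  0.7  ]
shelf edge [ 0.587 -0.034  0.9  ]
machine corner [array([ 0.615, -0.393,  0.16 ]), array([ 0.375, -0.409,  0.16 ]), array([ 0.371, -0.652,  0.16 ])]
grasp [ 0.454 -0.226  0.204] [np.float64(-0.005693472539768735), np.float64(0.9905012255519767), np.float64(0.043246217459636076), np.float64(0.13040196020729422)] [ 0.518  0.489 -0.151  2.153 -0.181  0.275 -0.922]
pre [ 0.454 -0.226  0.324] [np.float64(-0.005693472539768735), np.float64(0.9905012255519767), np.float64(0.043246217459636076), np.float64(0.13040196020729422)] [ 0.553  0.293 -0.186  2.047 -0.118  0.575 -1.01 ]
tip out [0.549 0.091 0.331] [np.float64(0.01445656933394176), np.float64(0.9801561656292143), np.float64(0.07800066812301816), np.float64(-0.1816612076214734)] [ 0.046  0.557 -0.441  1.646  0.154  1.35  -1.85 ]
in [0.588 0.097 0.34 ] [np.float64(0.01445656933394176), np.float64(0.9801561656292143), np.float64(0.07800066812301816), np.float64(-0.1816612076214734)] [ 0.014  0.603 -0.407  1.531  0.154  1.415 -1.833]
hung [0.496 0.083 0.314] [np.float64(-0.010354517554294838), np.float64(0.9883203086822471), np.float64(0.0786503692983198), np.float64(0.13011483705436383)] [ 0.225  0.351 -0.63   2.058  0.471  0.583 -2.129]
```

```bash
python3 - <<'E'
from h import *
np.set_printoptions(precision=4,suppress=True)
p,q=tcp(H0+[0,0,.12],HY,0)
ctrl.move_straight([.30,-.25,.40],max_speed=.25)
ctrl.reach(p,q)
print(probe_bus.read_clock(),probe_bus.read_eef_pos()-p,probe_bus.read_ft_force())
p,q=tcp(H0,HY,0)
print(ctrl.move_straight(p,rot=q,max_speed=.1,force_limit=4),probe_bus.read_eef_pos()-p,probe_bus.read_ft_force(),probe_bus.read_clock())
s=grab_frame("side");t=grab_frame("top")
o=np.hstack([cv2.resize(s[150:260,300:410],(400,400)),cv2.resize(t[170:280,330:440],(400,400))])
cv2.imwrite("pics/g1.png",o[:,:,::-1])
E
```

```text
2.5 [-0.0008 -0.0007  0.    ] [-0.9654  0.2095 -0.616 ]
False [ 0.0002 -0.0001  0.0005] [-0.1987 -0.1171  0.1961] 3.85
```

View pics/g1.png

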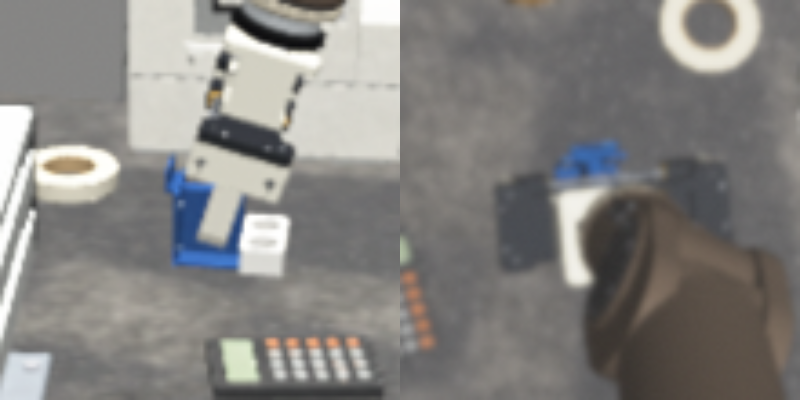

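The side half shows the finger over the rib at about (215,215), below the lip and clear of the block. The top half shows the fingers straddling the holder, so I'll grip, lift, and carry it to the board.

```bash
python3 - <<'E'
from h import *
np.set_printoptions(precision=4,suppress=True)
ctrl.gripper_to(0.0)
print("gap",probe_bus.read_finger_gap(),probe_bus.read_grip_force(),probe_bus.read_eef_pos())
p,q=tcp(H0+[0,0,.12],HY,0)
ctrl.move_straight(p,rot=q,max_speed=.15)
ctrl.dwell(.2);print("lift",probe_bus.read_ft_force(),probe_bus.read_finger_gap())
ph=np.radians(36)
p,q=hang(-.05,.1925,ph)
ctrl.move_straight(p,rot=q,max_speed=.15)
p,q=hang(-.012,.1925,ph,pt=(.008,.078));ctrl.move_straight(p,rot=q,max_speed=.06)
ctrl.dwell(.3);print("ready",probe_bus.read_ft_force(),probe_bus.read_eef_pos()-p,probe_bus.read_clock(),probe_bus.read_finger_gap())
s=grab_frame("side")
cv2.imwrite("pics/r1.png",cv2.resize(s[150:290,245:415],None,fx=4.2,fy=4.2,interpolation=cv2.INTER_CUBIC)[:,:,::-1])
E
```

```text
gap 0.012006812172825189 29.965636432170868 [ 0.4542 -0.2256  0.2036]
lift [-0.4981  0.3798 -1.1767] 0.01179896725573151
ready [ 0.3303  0.1285 -1.4435] [-0.0002 -0.0001  0.0001] 9.675 0.011728092682395979
```

View pics/r1.png

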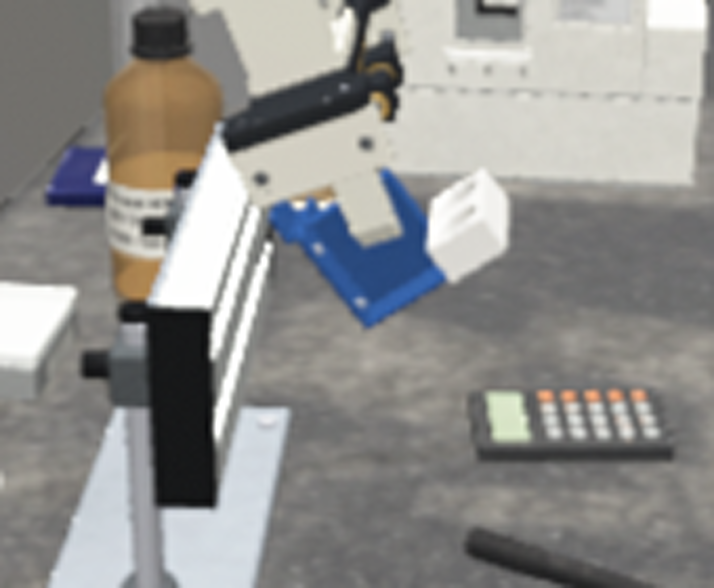

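The side view shows the holder tipped about 36° in the fingers, its hook at about (285,215) just in front of the upper slat, and the hand clear above the board. Next I'll touch the slat face to find x.

```bash
cat >> h.py <<'E'
def go(lx,lz,phi,lim=2.5,v=.02,**k):   # guarded move; returns hit and actual shift (stand x,z) from target
    p,q=hang(lx,lz,phi,**k);h=ctrl.move_straight(p,rot=q,max_speed=v,force_limit=lim)
    e=R.from_euler("Z",-SY).as_matrix()@(np.array(probe_bus.read_eef_pos())-p)
    print("hit" if h else "free","err mm",np.round(e*1e3,2),"F",np.round(probe_bus.read_ft_force(),2),"t",probe_bus.read_clock());return h,e
E
python3 - <<'E'
from h import *
ph=np.radians(36);T=(.008,.078)
h,e=go(.006,.1925,ph,pt=T)
print("face x (tip) =",.006+e[0])
go(-.010,.1925,ph,lim=None,v=.05,pt=T)
ctrl.dwell(.2);print(probe_bus.read_ft_force())
E
```

```text
hit err mm [-5.3  -0.08 -0.8 ] F [-0.35  1.03 -1.5 ] t 10.375
face x (tip) = 0.000704549887296413
free err mm [-0.38 -0.03  0.1 ] F [ 0.97 -0.69 -0.91] t 10.7333
[-0.40577583 -0.75634597 -1.57798789]
```

```bash
cat >> h.py <<'E'
def favg(n=12):
    F=[]
    for _ in range(n): ctrl.dwell(.02);F.append(probe_bus.read_ft_force())
    F=np.array(F);return R.from_euler("Z",-SY).as_matrix()@F.mean(0),F.std(0)
E
python3 - <<'E'
from h import *
np.set_printoptions(precision=2,suppress=True)
ph=np.radians(36);T=(.008,.078)
print(favg())
h,e=go(.006,.1925,ph,lim=4,pt=T)
print("tip x",(.006+e[0])*1e3,favg())
go(-.010,.1925,ph,lim=None,v=.05,pt=T)
E
```

```text
(array([-0.01, -0.04, -1.57]), array([0.41, 0.37, 0.57]))
hit err mm [-5.26 -0.08 -0.8 ] F [-0.59 -0.14 -1.1 ] t 11.7083
tip x 0.7373077730508486 (array([-0.12,  0.09, -1.71]), array([0.25, 0.6 , 0.38]))
free err mm [-0.38  0.01  0.22] F [-0.02 -0.12 -2.02] t 12.2667
```

```bash
python3 - <<'E'
from h import *
np.set_printoptions(precision=2,suppress=True)
ph=np.radians(36);T=(.008,.078);dx=.0005
go(-.010,.1785,ph,lim=4,v=.05,pt=T)
h,e=go(.0035+dx,.1785,ph,lim=4,pt=T)
print(favg())
if not h:
    h,e=go(.0035+dx,.1685,ph,lim=4,pt=T);print("down: tip z",.1685+e[2],e,favg())
    go(.0035+dx,.1785,ph,lim=None,pt=T)
    h,e=go(.0035+dx,.1885,ph,lim=4,v=.02,pt=T);print("up: tip z",.1885+e[2],favg())
    go(.0035+dx,.1785,ph,lim=None,pt=T)
E
```

```text
free err mm [-0.06 -0.03 -0.52] F [ 0.21 -0.05 -0.51] t 12.7
free err mm [-0.06  0.02 -0.04] F [ 0.38 -0.17 -1.58] t 13.55
(array([-0.13,  0.01, -1.42]), array([0.47, 0.4 , 0.54]))
hit err mm [-0.49 -0.03  4.7 ] F [-0.2   0.48 -0.13] t 14.0917
down: tip z 0.173201694045007 [-0. -0.  0.] (array([-1.23,  0.03, -0.84]), array([0.65, 0.37, 0.49]))
free err mm [ 0.17 -0.02  0.22] F [ 0.03  0.04 -1.64] t 14.6917
hit err mm [-0.27 -0.07 -5.73] F [ 0.35 -0.94 -1.47] t 15.0417
up: tip z 0.1827662469278975 (array([-0.13, -0.23, -1.69]), array([0.71, 0.41, 0.42]))
free err mm [-0.06 -0.02 -0.29] F [-0.04 -0.02 -1.38] t 15.5667
```

```bash
cat > path.py <<'E'
import numpy as np
from scipy.optimize import minimize
HR=[(-4,0,0,63),(0,8,60,63),(5,8,60,78)]
OB=[(0,3,14,31),(0,3,-75,0),(3,25,22,31),(25,30,-20,31)]
def pts(r,n=25):
    x0,x1,z0,z1=r;t=np.linspace(0,1,n)[:,None]
    c=np.array([[x0,z0],[x1,z0],[x1,z1],[x0,z1],[x0,z0]]);return np.vstack([c[i]+(c[i+1]-c[i])*t for i in range(4)])
def sd(P,r):
    q=np.abs(P-[(r[0]+r[1])/2,(r[2]+r[3])/2])-[(r[1]-r[0])/2,(r[3]-r[2])/2]
    return np.hypot(*np.maximum(q,0).T)+np.minimum(q.max(1),0)
HP=np.vstack([pts(r,60) for r in HR]);OP=np.vstack([pts(r,60) for r in OB])
def clear(o,ph):   # o: holder origin, stand x,z mm above groove floor
    c,s=np.cos(ph),np.sin(ph);M=np.array([[c,s],[-s,c]])
    return min(min(sd(HP@M.T+o,r).min() for r in OB),min(sd((OP-o)@M,r).min() for r in HR))
def plan(lip,phis):
    lip=np.array(lip,float);out=[]
    for ph in phis:
        c,s=np.cos(ph),np.sin(ph);M=np.array([[c,s],[-s,c]]);L=M@[6.5,78]
        r=min((minimize(lambda l:-clear(l-L,ph)+.003*np.hypot(*(l-lip)),lip+d,method="Nelder-Mead",options=dict(xatol=.02,fatol=.005)) for d in ([0,0],[-1,0],[0,-1],[1,1])),key=lambda r:r.fun)
        lip=r.x;out.append((ph,*lip,clear(lip-L,ph)))
    return np.array(out)
E
python3 - <<'E'
from path import *
np.set_printoptions(precision=2,suppress=True)
ph=np.radians(36);M=np.array([[np.cos(ph),np.sin(ph)],[-np.sin(ph),np.cos(ph)]])
for d in(0,4,9,12,15,18,21):
    l=d*M[:,1]-2.9*M[:,0];print(d,l,clear(l-M@[6.5,78],ph))
P=plan(21*M[:,1]-2.9*M[:,0],np.radians(np.arange(36,-1,-3)));np.save("plan.npy",P)
print(np.c_[np.degrees(P[:,0]),P[:,1:]])
E
```

```text
0 [-2.35  1.7 ] 1.4
4 [0.   4.94] 1.4000000000000004
9 [2.94 8.99] 1.4000000000000004
12 [ 4.71 11.41] 1.4000000000000004
15 [ 6.47 13.84] 1.4
18 [ 8.23 16.27] 1.4000000000000021
21 [10.   18.69] 1.4019425489697785
[[36.   11.49 18.28  2.84]
 [33.   15.13 17.72  3.46]
 [30.   14.2  18.03  3.22]
 [27.   13.27 18.32  2.99]
 [24.   12.34 18.6   2.79]
 [21.   11.4  18.85  2.61]
 [18.   10.45 19.09  2.45]
 [15.    9.49 19.29  2.32]
 [12.    8.52 19.48  2.21]
 [ 9.    7.55 19.64  2.11]
 [ 6.    6.86 19.7   1.74]
 [ 3.    6.18 19.85  1.37]
 [ 0.    5.5  19.86  1.  ]]
```

```bash
cat > ins.py <<'E'
from h import *
np.set_printoptions(precision=2,suppress=True)
f,dx=.1698,.0005;ph=np.radians(36)
W=[(ph,9*.588-2.9*.809,9*.809+2.9*.588),(ph,21*.588-2.9*.809,21*.809+2.9*.588)]
W+=[tuple(r[:3]) for i,r in enumerate(np.load("plan.npy")) if i!=1]
for i,(a_,x,z) in enumerate(W):
    print(round(np.degrees(a_)),end=" ")
    h,e=go(x/1e3+dx,f+z/1e3,a_,lim=5,v=.025)
    if h: print("stopped",i,favg());break
    if i==1: ctrl.dwell(.15)
    if i%3==1: print(favg(6)[0])
E
python3 ins.py
```

```text
36 free err mm [ 0.05 -0.01 -0.03] F [-0.4  0.6 -1.1] t 15.8167
36 free err mm [ 0.01  0.01 -0.02] F [ 0.02  0.06 -0.89] t 16.45
[ 0.06 -0.09 -1.55]
36 free err mm [ 0.08 -0.03 -0.07] F [ 0.67  0.76 -1.43] t 16.95
30 free err mm [ 0.03 -0.05  0.09] F [ 0.62 -0.43 -1.83] t 17.625
27 free err mm [ 0.02 -0.01  0.05] F [-0.14  0.04 -2.15] t 18.125
[ 0.28  0.02 -1.25]
24 free err mm [-0.   -0.02  0.13] F [ 0.71 -0.56 -1.08] t 18.725
21 free err mm [ 0.05 -0.04  0.12] F [ 0.24 -0.09 -1.9 ] t 19.225
18 free err mm [ 0.04 -0.03  0.1 ] F [ 0.59  0.27 -1.13] t 19.725
[ 0.25 -0.02 -1.52]
15 free err mm [ 0.02 -0.03  0.12] F [-0.31  0.27 -2.12] t 20.325
12 free err mm [ 0.09 -0.    0.11] F [ 1.08  0.41 -1.92] t 20.825
9 free err mm [ 0.1  -0.03  0.12] F [ 0.85 -0.51 -1.59] t 21.325
[ 0.32 -0.19 -1.12]
6 free err mm [ 0.06 -0.    0.12] F [-0.78 -0.25 -1.57] t 21.9167
3 free err mm [0.11 0.04 0.12] F [ 0.12 -0.57 -1.  ] t 22.4
0 free err mm [ 0.14 -0.    0.13] F [ 0.36 -0.26 -1.81] t 22.8917
[-0.01  0.1  -1.22]
```

The whole swing was contact-free. Now I'll lower onto the groove floor, press the plate to the board, and look.

```bash
python3 - <<'E'
from h import *
np.set_printoptions(precision=2,suppress=True)
f,dx=.1698,.0005
h,e=go(.0055+dx,f+.0155,0,lim=4,v=.01);z=f+.0155+e[2];print("lip z - floor",z-f,favg())
h,e2=go(.0095+dx,z,0,lim=4,v=.01);print("lip x",.0095+dx+e2[0],favg())
s=grab_frame("side")
cv2.imwrite("pics/h1.png",cv2.resize(s[150:290,245:415],None,fx=4.2,fy=4.2,interpolation=cv2.INTER_CUBIC)[:,:,::-1])
E
```

```text
hit err mm [0.29 0.01 2.31] F [-0.46  0.18  3.86] t 23.3083
lip z - floor 0.01781371928744907 (array([ 0.64, -0.13,  4.01]), array([0.57, 0.59, 0.44]))
hit err mm [-3.5   0.04 -0.07] F [-1.13  0.02  3.92] t 23.7333
lip x 0.00649828303017049 (array([-1.97, -0.08,  4.51]), array([0.64, 0.49, 0.54]))
```

View pics/h1.png

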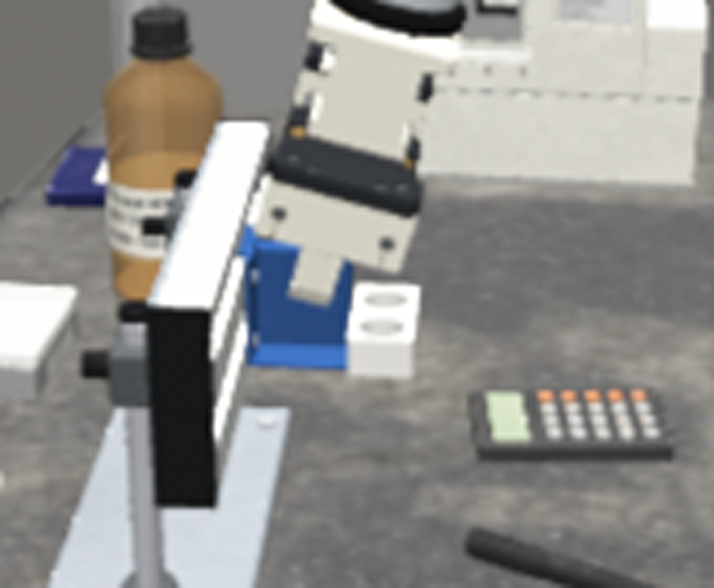

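The holder hangs level with its plate at about (255,300) against the board. The contact readings agree: lip top 17.8 mm above the groove floor and lip at x 6.5 mm. I'll release it and back off.

```bash
python3 - <<'E'
from h import *
ctrl.gripper_to(0.06);ctrl.dwell(.2)
z=R.from_quat(np.roll(probe_bus.read_orientation(),-1)).as_matrix()[:,2]
p=np.array(probe_bus.read_eef_pos());print(ctrl.move_straight(p-.10*z,max_speed=.08,force_limit=6))
ctrl.move_straight(p-.10*z+[-.05,0,.03]);ctrl.dwell(.5);print(probe_bus.read_clock(),favg())
s=grab_frame("side")
cv2.imwrite("pics/h2.png",cv2.resize(s[150:290,245:415],None,fx=4.2,fy=4.2,interpolation=cv2.INTER_CUBIC)[:,:,::-1])
E
```

```text
False
27.55 (array([ 0.08204156,  0.05123933, -0.25136023]), array([0.59446147, 0.34502605, 0.48876873]))
```

View pics/h2.png

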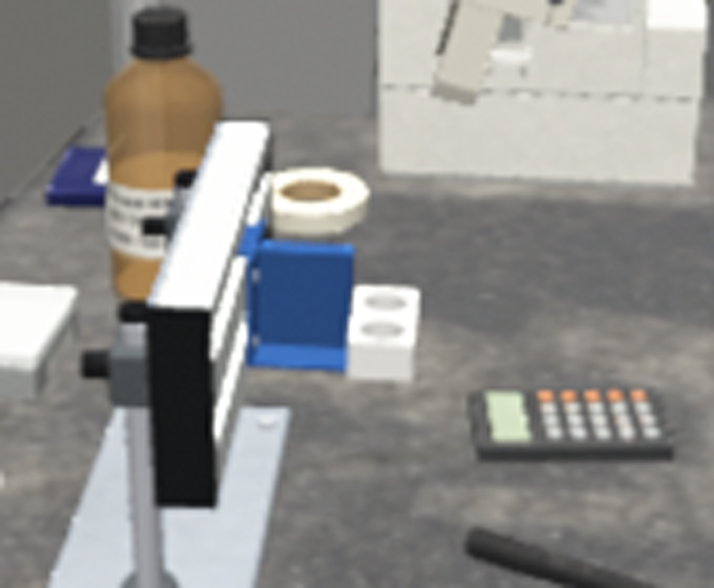

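The holder hangs level and free against the board, with the block at about (383,330). The hand is clear, and the tape, calculator and marker have not moved.

```bash
python3 -c "
from bench import ctrl, probe_bus, grab_frame, camera_info
print(ctrl.sign_off())"
```

```text
the job is handed in; nothing more can be done
None
```

The blue vial holder hangs level in the upper groove with its back plate against the board. I released it, backed the arm clear and handed the job in at about 28 s; no verdict came back.

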